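Set the battery chute over the bin and post a spent battery

ROBOT

A 6-joint arm with a two-finger parallel gripper is mounted at the origin on the work surface. World frame = base frame: x ahead of the robot, y to its left, z up, the work surface at z = 0. Lengths are in m, angles in rad, forces in N, time in s.
With the tool pointing down it reaches from about 0.35 to 0.975 m from the base axis. Payload 17.4 kg.
Tool frame: the origin (TCP) lies midway between the tips of the shut fingers; the grasp point (between the pads) lies 19 mm behind it; z points along the fingers, y is the line along which they close (so a half turn about z gives the same grasp; the last joint's range is limited). The gripper opens to 85 mm and grips with 20 to 120 N. Pads are 22 mm wide; open, the fingers measure 114 mm over their backs; the gripper's body (76 mm by 85 mm) begins 54 mm behind the grasp point. The pads swing forward as they close: fully open they stand 13 mm farther back than shut.
Start: joints at [1.256, 0.116, 1.442, -0, 1.584, -0.038], TCP at [0.184, 0.649, 0.231] pointing down, gripper open.
Joint ranges: [-2.83, 2.83], [-0.83, 2.19], [0.07, 2.5], [-1.14, 4.28], [0.01, 3], [-2.97, 2.97]. Speed limits (rad/s): [1.89, 1.89, 2.22, 3.14, 3.14, 3.14].

INTERFACE

Orientations are given as a unit quaternion [w, x, y, z].
In Python, from cell import manip gives the robot as it stands.
- The arm moves only by the tool jog_arm, never from a script. Its argument "plan" is one flat list of numbers, 5 for each row, row after row: the gripper command: -1 is shut, 1 is fully open, values between are in proportion, then the shift along the tool's x, y, z in m, then the turn about the tool's z in rad. A call has 1 to 5 rows; each row shifts and turns the commanded pose from where the row before left it, along the tool's axes as they then stand; what a row does not reach is not made up. A row lasts 1/8 s, in which the tool goes at most 62.5 mm and 10.7 degrees, less where a joint would pass 70% of its speed; a pose out of reach is approached as far as the arm can. A call is refused whole if a number of a shift passes 0.0625 or a number of a turn 0.188, either way. A call with a gripper value outside its range is refused whole. The fingers move at their own pace and stop on an object; "grip_force" is the grip in N (left out, the last holds). Time passes only in rows, so rows that do not move let the fingers close. It gives the time, the measured TCP pose, the force, the opening and the grip force at its end, in the units of the state.
- manip.observe(): the state, without advancing time (a new reading comes with each control period).
- manip.capture(name): name is "scene" or "side" or "wrist"; returns (picture, depth): 480x640x3 uint8, blue, green, red; 480x640 float32, m along the optical axis (not along the pixel's ray), 0 where there is no reading.
- manip.camera_model(name): a dict with "mtx" (3x3 intrinsics, pixels), "distortion" ([k1, k2, p1, p2, k3] as OpenCV has them; the pictures are not rectified), "R" (3x3) and "t" (3): a world point X has camera coordinates R X + t. Camera axes: x right, y down, z forward; pixel columns grow to the right and rows downward; lengths in m; the calibration is good to about 2 mm. A picture is of the moment at which its call begins: read the wrist's pose just before it. camera_model takes no time and is no camera call; for the wrist camera it gives the pose at the moment of the call.
- manip.finish_job(): hands the job in; it is judged then, once.
The state is a dict: "time": time; "joint_positions": joint angles; "qd": joint speeds; "effort": joint torques, N m; "position": TCP position; "orientation": TCP orientation; "wrist_force": force on the tool from outside, world axes, zero at the start; "moment": the same for the moment, N m; "grip_width": opening from 0.0 (shut) to 1.0 (fully open); "grip_force": force on a finger pad.
Only numpy, scipy, OpenCV 4.12 (cv2) and the standard library are available. Lean on these libraries where they do the work, as an engineer would, in place of code of your own. Each camera call takes 0.05 s, during which the arm holds its last target. There are 200 camera calls.

TASK

Lift and hold the chute's release bar, slide the chute along its rail until it stands over the opening of the lidded bin, then let go of the bar so that the latch drops into the notch nearest to the opening (if it comes down on top of a tooth, nudge the carriage gently until it drops in, and never force the latch sideways against the teeth). Then drop the spent block battery down the chute into the bin, and leave the other things on the counter where they are.

Things in the scene. Friction and masses are not known exactly. Their poses are not given: they have to be found in the camera images.
- bar_grip (a point): centre of the release bar: a level steel bar 64 mm long (its own x axis, across the rail), 12 mm wide (its y axis, along the rail) and 14 mm high, on two thin rods 17 mm either side of its centre, over the grey carriage. While the bar is down the carriage's top is 46 mm below its centre; the rods' bushes stand 16 mm above that top. The carriage slides along its y axis
- release (a joint): how far the release bar is lifted, in m: 0 = fully down, 0.014 = against its upper stop. A spring presses it down with about 5 N at the bottom and 8 N at the top. The latch beneath it (9 mm wide along the rail) clears the teeth from about 0.007 upwards. Reading about 0.007 with the bar let go means that the latch sits on top of a tooth; about 0 means that it is down in a notch or in the bay
- carriage (a joint): position of the carriage with the chute along the rail, in m, growing along the y axis of bar_grip; 0 at the rail's middle, end stops at -0.16 and 0.16. The carriage moves with about 2.5 N of friction and stays where it is left
- rail_mid (a point): middle of the rail's top face, 130 mm above the counter (y axis along the rail). The steel strip on it has a wide bay without teeth in its middle, where the latch starts; on either side are teeth 12 mm wide and 8 mm high every 24 mm, notches 12 mm wide between them. The strip is fitted up to 12 mm off the middle, so the notches' exact places are not given: feel for them, or see them from above
- latch: the steel latch beneath the release bar, 9 mm along the rail and 16 mm high, mostly hidden by the carriage; origin at its lower end. Its sides bear on the teeth: it must never be pressed with more than 40 N
- chute_mouth (a point): centre of the open top of the chute, a square black plastic tube fixed to the carriage on its far side from the robot, 62 mm by 62 mm inside, walls 4 mm, 74 mm long, open below; its lower end hangs 12 mm over the bin's lid. Centre 72 mm from the bar along the bar's x axis, 9 mm lower than the bar's centre when that is down. Axes as bar_grip
- bin_port (a point): centre of the rectangular opening in the grey bin's lid, at the lid's upper face, 100 mm above the counter; opening 80 mm (its x axis) by 96 mm (its y axis, along the rail). The bin is fixed, 130 mm by 140 mm, walls and floor 4 mm, under one half of the rail; under the other half stands a like box with a plain closed lid
- battery_mid (a point): centre of the spent block battery, a box 48.5 mm (its x axis) by 26.5 mm (y) by 17.5 mm (z), dark with a brass band and two round terminals at its +x end, 45 g, lying flat on the counter on the robot's left or right
- tester: bystander: grey plastic battery tester, 60 by 100 mm, 38 mm high, in front of the rail; origin at the centre of its underside
- dish: bystander: white ceramic trinket dish, 90 mm across, 22 mm high; origin at the centre of its underside; it lies on the side of the robot where the battery is not
- fob: bystander: beige remote fob 60 by 34 by 13 mm, far to the right; origin at the centre of its underside
- key: bystander: brass drawer key on a plastic ring, 80 mm long, 5 mm high, far to the left; origin near its middle, on its underside
Mind the look-alikes: they are no part of the job. Of the things shaped like the part that bears battery_mid, the dark steel one is meant. Leave any orange look-alike of the part that bears bin_port alone.

How it is judged:
By the outcome, as a careful person would: the job done as asked, in the order asked, and still so for the second after the job is handed in, with the robot touching nothing.
It also fails if it takes over 64 s, if anything falls off the work surface, if the arm or the gripper's body presses on something with over 40 N, if the wrist force passes 120 N, or if a joint passes its speed limit or range.

## Working session

There is one attempt and no reset: what is moved stays moved. The work goes in short steps, Python scripts to look and compute and a tool call to move; the robot and the scene stay as the last step left them, time stands still between calls to the robot, and variables do not carry over. Pictures are saved under pics/ and viewed, at most 10 in all, crops included, and the job is handed in when it is done.

Besides the shell and the picture viewer there is one more tool, called as name(argument=value, ...) on one line, values as JSON. jog_arm: Moves the arm, as the interface text tells. Its arguments: {"type":"object","properties":{"plan":{"type":"array"},"grip_force":{"type":"number"}},"required":["plan"]}

```bash
mkdir -p pics
cat > h.py <<'E'
import numpy as np, cv2
from cell import manip
def cap(n):
    m=manip.camera_model(n); p,d=manip.capture(n); return p,d,m
def pts(uv,d,m):
    uv=np.array(uv,float).reshape(-1,1,2)
    n=cv2.undistortPoints(uv,np.array(m["mtx"]),np.array(m["distortion"])).reshape(-1,2)
    z=np.array([d[int(round(v)),int(round(u))] for u,v in uv[:,0]])
    c=np.c_[n*z[:,None],z]
    return (c-np.array(m["t"]).ravel())@np.array(m["R"])
def plane(uv,h,m):
    uv=np.array(uv,float).reshape(-1,1,2)
    n=cv2.undistortPoints(uv,np.array(m["mtx"]),np.array(m["distortion"])).reshape(-1,2)
    R=np.array(m["R"]);o=-R.T@np.array(m["t"]).ravel()
    r=np.c_[n,np.ones(len(n))]@R
    return o+r*((h-o[2])/r[:,2])[:,None]
E
python3 - <<'E'
from h import *
print(manip.observe())
for n in("scene","side"):
    p,d,m=cap(n); cv2.imwrite(f"pics/{n}0.png",p); np.savez(f"{n}0.npz",p=p,d=d,**{k:np.array(v) for k,v in m.items()})
    R=np.array(m["R"]); print(n,-R.T@np.array(m["t"]).ravel(),R[2])
E
```

```text
{'time': 0.0, 'joint_positions': array([ 1.25621994e+00,  1.16448167e-01,  1.44227504e+00,  3.01661218e-05,
        1.58400534e+00, -3.78098090e-02]), 'qd': array([ 0.00228654, -0.00168227,  0.00024711,  0.00167674, -0.00028256,
        0.0006178 ]), 'effort': array([ 1.98251350e-03, -7.31992865e+01, -6.32502437e+01,  2.69845741e-04,
        6.17125130e-03,  1.16827124e-05]), 'position': array([0.18438649, 0.64912104, 0.23058161]), 'orientation': array([-1.14400276e-04,  1.37941828e-01,  9.90440169e-01, -5.56513469e-04]), 'wrist_force': array([-0.38458263, -0.16072032,  0.18716529]), 'moment': array([ 0.02635926,  0.04865616, -0.08078539]), 'grip_force': 0.0, 'grip_width': 0.9988030721841228}
scene [ 1.09868996 -0.46093111  1.10310153] [-0.47580844  0.38815104 -0.78926871]
side [0.42288178 0.61565889 0.91971302] [ 0.07535935 -0.61146725 -0.78767301]
```

View pics/scene0.png

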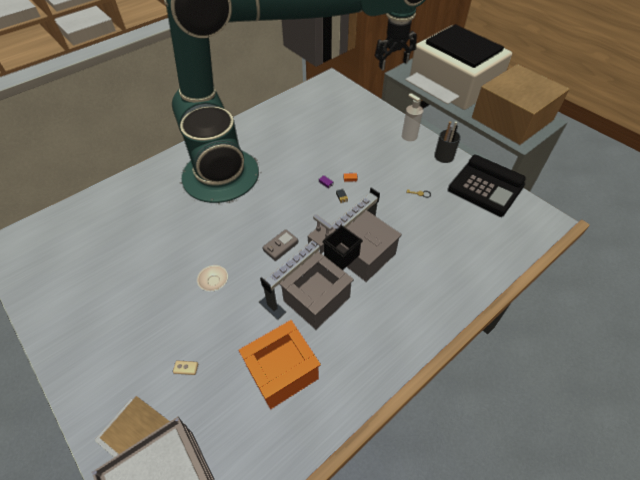

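View pics/side0.png

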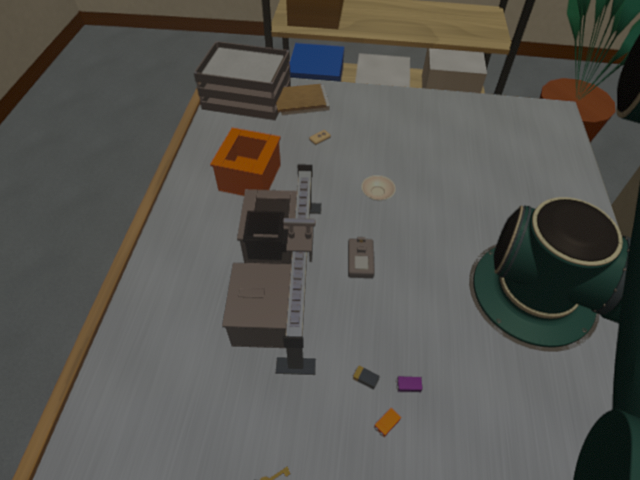

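The scene view shows the dark battery at about (342,196), with purple (326,182) and orange (350,177) look-alikes beside it. The open grey bin is at (317,287), the closed box at (370,245) and the orange bin at (280,360). In the side view the battery is at (366,377), the release bar at (299,222), the open bin at (268,215), purple at (409,384) and orange at (388,422). The dark block with the brass band fits the battery description, so I'll confirm it in a crop and measure.

```bash
cat > m1.py <<'E'
from h import *
z=np.load("side0.npz"); p,d=z["p"],z["d"]; m={k:z[k] for k in("mtx","distortion","R","t")}
a=cv2.resize(p[350:440,330:440],None,fx=3.6,fy=3.6,interpolation=cv2.INTER_CUBIC)
b=cv2.resize(p[150:350,215:335],None,fx=3,fy=3,interpolation=cv2.INTER_CUBIC)
c=np.zeros((600,800,3),np.uint8); c[:a.shape[0],:a.shape[1]]=a; c[:600,400:760]=b
cv2.imwrite("pics/crop1.png",c)
# cloud
v,u=np.mgrid[0:480,0:640]; P=pts(np.c_[u.ravel(),v.ravel()],d,m).reshape(480,640,3)
np.save("sideP.npy",P)
Z=P[...,2]
def obj(name,box,lo,hi):
    x0,y0,x1,y1=box; M=np.zeros(Z.shape,bool); M[y0:y1,x0:x1]=1; M&=(Z>lo)&(Z<hi)&(d>0)
    q=P[M]; r=cv2.minAreaRect(q[:,:2].astype(np.float32)); print(name,len(q),np.round(r[0],4),np.round(r[1],4),round(r[2],1),"z",np.round(np.percentile(q[:,2],[5,50,95]),4))
obj("batt",(345,360,385,395),.009,.03)
obj("barregion",(280,212,320,232),.185,.25)
obj("rail",(280,160,320,345),.125,.142)
obj("tester",(340,230,380,285),.02,.06)
obj("lidopen",(235,185,300,260),.09,.105)
obj("lidclosed",(220,260,300,320),.09,.105)
obj("chute",(240,200,290,250),.155,.175)
for n,uv in (("battctr",(366,377)),("bar",(299,222)),("carr",(300,240))): print(n,P[uv[1],uv[0]])
E
python3 m1.py
```

```text
batt 335 [0.3656 0.2521] [0.0286 0.0467] 68.5 z [0.0128 0.0167 0.0196]
barregion 280 [0.533  0.0174] [0.0698 0.0488] 10.0 z [0.1865 0.1997 0.2032]
rail 2162 [0.5325 0.0349] [0.0649 0.4433] 3.4 z [0.1276 0.131  0.1393]
tester 935 [ 0.3954 -0.0307] [0.0601 0.1004] 5.0 z [0.0225 0.0263 0.0361]
lidopen 1021 [ 0.6159 -0.0671] [0.124  0.1501] 5.5 z [0.0962 0.0997 0.1022]
lidclosed 3472 [0.5967 0.1359] [0.1245 0.1353] 5.8 z [0.0973 0.0998 0.1025]
chute 385 [0.5912 0.0346] [0.0857 0.0718] 6.1 z [0.1562 0.1641 0.1736]
battctr [0.36481034 0.25532036 0.01716278]
bar [0.52723486 0.03156247 0.19971435]
carr [0.52526659 0.03827754 0.15042396]
```

View pics/crop1.png

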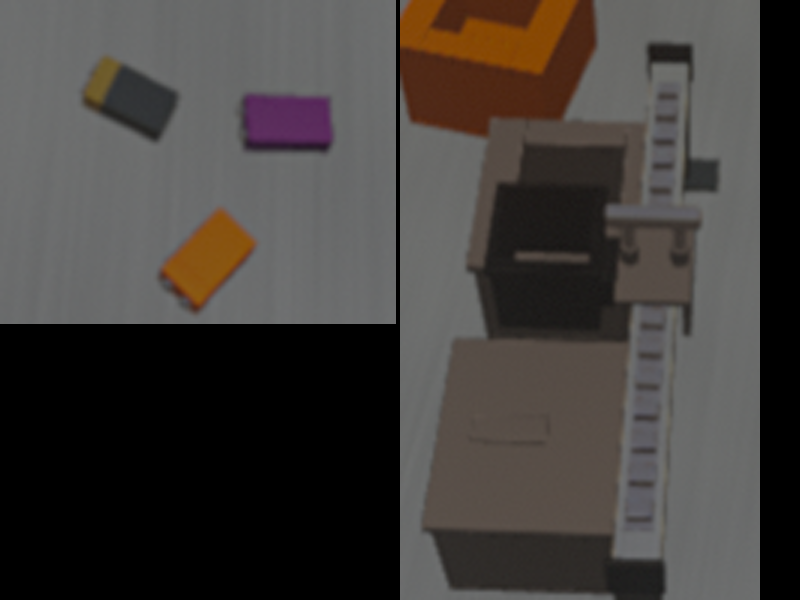

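The crop confirms the dark block with the brass band at (366,377) as the battery; purple and orange are the look-alikes. The crop also shows the bar, carriage, chute and toothed strip, and the open bin lies under the -y half of the rail. I'll go above the rail for a precise wrist view.

jog_arm(plan=[1,-0.04,-0.042,-0.015,0,1,-0.04,-0.042,-0.015,0,1,-0.04,-0.042,-0.015,0,1,-0.04,-0.042,-0.015,0,1,-0.04,-0.042,-0.015,0])

```text
time: 0.72
position: [0.3199, 0.3909, 0.3066]
orientation: [0.0, 0.138, 0.99, -0.0]
wrist_force: [1.5, 0.4, -0.2]
grip_width: 1.001
grip_force: 0.0
```

jog_arm(plan=[1,-0.04,-0.042,-0.015,0,1,-0.04,-0.042,-0.015,0,1,-0.04,-0.042,-0.015,0,1,-0.04,-0.042,-0.015,0,1,-0.04,-0.042,-0.015,0])

```text
time: 1.35
position: [0.4549, 0.1341, 0.3817]
orientation: [0.0, 0.138, 0.99, 0.0]
wrist_force: [0.7, 0.6, -0.8]
grip_width: 0.998
grip_force: 0.0
```

jog_arm(plan=[1,-0.04,-0.042,-0.015,-0.12,1,0,0,0,-0.12,1,0,0,0,-0.12,1,0,0,0,0])

```text
time: 1.85
position: [0.4815, 0.0845, 0.396]
orientation: [-0.0, -0.041, 0.999, -0.0]
wrist_force: [0.5, 0.4, -0.5]
grip_width: 0.998
grip_force: 0.0
```

```bash
cat >> h.py <<'E'
from scipy.spatial.transform import Rotation as Ro
def togo(p,yaw_y):
    """remaining tool-axis shift to world point p, and turn so tool y points at world angle yaw_y (deg)"""
    s=manip.observe(); q=s["orientation"]; R=Ro.from_quat([q[1],q[2],q[3],q[0]]).as_matrix()
    a=np.degrees(np.arctan2(R[1,1],R[0,1])); da=(yaw_y-a+90)%180-90
    print("t",round(s["time"],2),"pos",np.round(s["position"],4),"yaw",round(a,2),"shift",np.round(R.T@(np.array(p)-s["position"]),4),"turn",round(-np.radians(da),4),"F",np.round(s["wrist_force"],1),"w",round(s["grip_width"],3),"gf",round(s["grip_force"],1))
E
python3 - <<'E'
from h import *
togo([.527,.03,.40],95.5)
p,d,m=cap("wrist"); cv2.imwrite("pics/w1.png",p); np.savez("w1.npz",p=p,d=d,**{k:np.array(v) for k,v in m.items()})
R=np.array(m["R"]); print(-R.T@np.array(m["t"]).ravel(),R)
E
```

```text
t 1.85 pos [0.4815 0.0845 0.396 ] yaw 94.71 shift [-0.0409 -0.0581 -0.004 ] turn -0.0138 F [ 0.5  0.4 -0.5] w 0.998 gf 0.0
[0.39989094 0.07690246 0.53865049] [[-8.19183467e-02  9.96638800e-01  6.98280549e-04]
 [ 9.44301310e-01  7.73923868e-02  3.19852237e-01]
 [ 3.18723108e-01  2.68611537e-02 -9.47467181e-01]]
```

View pics/w1.png

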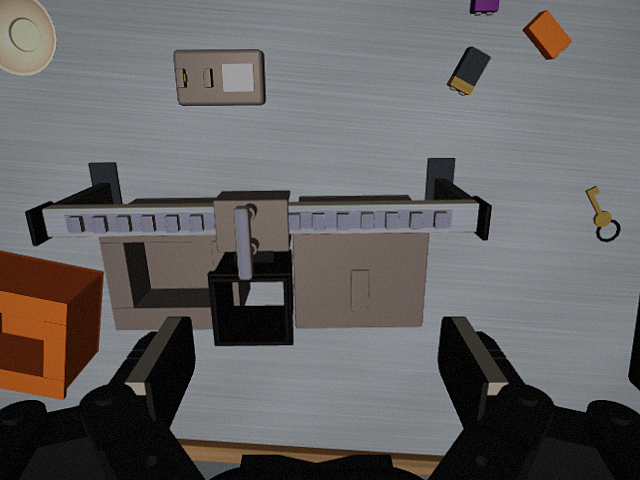

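The wrist view shows the bar (243,243), the chute mouth (252,310), the teeth along row 222 at columns 75–200 and 300–445, the bin opening's left edge at column ~130 and bottom at row ~305, and the battery at (468,70). Next I measure these.

```bash
cat > m2.py <<'E'
from h import *
z=np.load("w1.npz"); p,d=z["p"],z["d"]; m={k:z[k] for k in("mtx","distortion","R","t")}
v,u=np.mgrid[0:480,0:640]; P=pts(np.c_[u.ravel(),v.ravel()],d,m).reshape(480,640,3); P[d==0]=np.nan
Z=P[...,2]
def M(box,lo,hi):
    k=np.zeros(Z.shape,bool); k[box[1]:box[3],box[0]:box[2]]=1; return k&(Z>lo)&(Z<hi)
def mar(n,q):
    r=cv2.minAreaRect(q[:,:2].astype(np.float32)); print(n,len(q),np.round(r[0],4),np.round(r[1],4),round(r[2],2),"z",np.round(np.percentile(q[:,2],[5,50,95]),4))
mar("batt",P[M((440,40,500,100),.01,.03)])
rail=P[M((45,195,480,242),.126,.1335)]; mar("rail",rail)
c=rail[:,:2].mean(0); e=np.linalg.svd(rail[:,:2]-c,full_matrices=False)[2][0]; e*=np.sign(e[1]); ang=np.degrees(np.arctan2(e[1],e[0])); print("rail dir",ang)
mar("lidO",P[M((95,225,215,340),.096,.104)]); mar("lidC",P[M((293,225,440,335),.096,.104)])
mar("bar",P[M((225,195,262,285),.19,.21)]); mar("chute",P[M((205,245,300,350),.176,.192)])
mar("carr",P[M((210,185,295,255),.14,.155)])
a=np.radians(95.5); E=np.array([-np.cos(a+0),-np.sin(a)])*-1; X=np.array([np.sin(a),-np.cos(a)])
print("E",E,"X",X)
S=P[...,:2]@E; T=P[...,:2]@X
print("bar S,T pcts",[np.round(np.percentile(A[M((225,195,262,285),.19,.21)],[1,50,99]),4) for A in(S,T)])
k=M((205,245,300,350),.176,.192); print("chute S,T",[np.round(np.percentile(A[k],[1,99]),4) for A in(S,T)])
k=M((95,225,440,340),.096,.104); print("lid row profile")
for r in (255,270,285): 
    uu=np.where(M((90,r,215,r+1),.096,.104)[r])[0]; g=np.where(np.diff(uu)>3)[0]; print(r,[(uu[i],uu[i+1],round(S[r,uu[i]],4),round(S[r,uu[i]+0],4)) for i in g], "outer",round(S[r,uu[0]],4),round(S[r,uu[-1]],4))
for c_ in (160,180,200):
    vv=np.where(M((c_,225,c_+1,340),.096,.104)[:,c_])[0]; g=np.where(np.diff(vv)>3)[0]; print(c_,[(vv[i],vv[i+1],round(T[vv[i],c_],4),round(T[vv[i+1],c_],4)) for i in g],"outer",T[vv[0],c_],T[vv[-1],c_])
k=M((45,195,480,242),.1345,.142); s=S[k]; h,b=np.histogram(s,bins=np.arange(-.25,.25,.002))
on=h>3*1; ed=np.flatnonzero(np.diff(on.astype(int))); print("tooth tops hist",[(round(b[i+1],3),) for i in ed])
print("rail ends S",np.percentile(S[M((30,195,495,242),.126,.1335)],[.2,99.8]),"T",np.percentile(T[M((45,195,480,242),.126,.1335)],[1,50,99]))
# brightness profile along rail for teeth
E
python3 m2.py
```

```text
batt 1101 [0.3673 0.25  ] [0.0275 0.0493] 67.6 z [0.0127 0.0174 0.019 ]
rail 7833 [0.5261 0.0314] [0.0473 0.4341] 4.58 z [0.1283 0.1303 0.1319]
rail dir 95.4569526333099
lidO 4210 [ 0.6225 -0.0785] [0.1166 0.1263] 4.59 z [0.0982 0.0997 0.1011]
lidC 12171 [0.6015 0.1426] [0.1169 0.1471] 5.53 z [0.0988 0.1002 0.102 ]
bar 1145 [0.5288 0.0262] [0.0634 0.0124] 5.52 z [0.1944 0.2015 0.2029]
chute 2466 [0.5869 0.0316] [0.1039 0.0764] 5.57 z [0.1774 0.1834 0.1868]
carr 3150 [0.532  0.0284] [0.0581 0.0742] 5.49 z [0.147  0.149  0.1504]
E [-0.09584575  0.9953962 ] X [0.9953962  0.09584575]
bar S,T pcts [array([-0.0304, -0.0235, -0.0185]), array([0.4975, 0.5264, 0.5596])]
chute S,T [array([-0.0622,  0.0133]), array([0.5633, 0.638 ])]
lid row profile
255 [(np.int64(126), np.int64(213), np.float64(-0.1742), np.float64(-0.1742))] outer -0.1977 -0.0755
270 [(np.int64(128), np.int64(214), np.float64(-0.1745), np.float64(-0.1745))] outer -0.1991 -0.0777
285 [] outer -0.1992 -0.1735
160 [(np.int64(242), np.int64(306), np.float64(0.5619), np.float64(0.6407))] outer 0.5542219164849347 0.665518513203489

[... 711 characters left out ...]
),), (np.float64(-0.044),), (np.float64(-0.042),), (np.float64(-0.04),), (np.float64(-0.034),), (np.float64(-0.032),), (np.float64(-0.03),), (np.float64(-0.028),), (np.float64(-0.02),), (np.float64(-0.014),), (np.float64(-0.006),), (np.float64(-0.004),), (np.float64(0.006),), (np.float64(0.008),), (np.float64(0.022),), (np.float64(0.032),), (np.float64(0.046),), (np.float64(0.056),), (np.float64(0.07),), (np.float64(0.08),), (np.float64(0.094),), (np.float64(0.104),), (np.float64(0.118),), (np.float64(0.128),), (np.float64(0.14),), (np.float64(0.152),), (np.float64(0.164),), (np.float64(0.196),), (np.float64(0.198),)]
rail ends S [-0.23619331  0.19714307] T [0.50381673 0.52566621 0.54413754]
```

jog_arm(plan=[0,-0.0106,-0.0155,0.0365,0,0,-0.0106,-0.0155,0.0365,0,0,-0.0106,-0.0155,0.0365,0,0,-0.0106,-0.0155,0.0365,-0.014,0,0,0,0,0], grip_force=40)

```text
time: 2.52
position: [0.5282, 0.026, 0.2475]
orientation: [-0.002, -0.047, 0.999, 0.0]
wrist_force: [1.1, 0.6, 0.8]
grip_width: 0.497
grip_force: 0.0
```

```bash
python3 -c "
from h import *
togo([.5288,.0262,.176],95.5)"
```

```text
t 2.52 pos [0.5282 0.026  0.2475] yaw 95.39 shift [-0.0009  0.0001  0.0715] turn -0.0018 F [1.1 0.6 0.8] w 0.497 gf 0.0
```

jog_arm(plan=[0,0,0,0.025,0,0,0,0,0.025,0,0,0,0,0.0215,0,0,0,0,0,0])

```text
time: 3.02
position: [0.5284, 0.0268, 0.1782]
orientation: [-0.001, -0.048, 0.999, 0.0]
wrist_force: [-0.5, -1.3, 0.5]
grip_width: 0.502
grip_force: 0.0
```

jog_arm(plan=[-1,0,0,0,0,-1,0,0,0,0,-1,0,0,0,0,-1,0,0,0,0,-1,0,0,0,0], grip_force=50)

```text
time: 3.65
position: [0.5293, 0.0265, 0.1802]
orientation: [0.001, -0.049, 0.999, 0.0]
wrist_force: [-0.6, 1.9, 6.4]
grip_width: 0.131
grip_force: 49.4
```

```bash
python3 -c "
from h import *
togo([.5288,.0262,.176],95.5)"
```

```text
t 3.65 pos [0.5293 0.0265 0.1802] yaw 95.56 shift [ 0.0006 -0.0002  0.0042] turn 0.0011 F [-0.6  1.9  6.4] w 0.131 gf 49.4
```

jog_arm(plan=[-1,0,0,-0.004,0,-1,0,0,-0.004,0,-1,0,0,-0.004,0,-1,0,0,0,0,-1,0,0,0,0])

```text
time: 4.28
position: [0.5291, 0.0265, 0.1905]
orientation: [0.0, -0.049, 0.999, 0.0]
wrist_force: [7.2, 1.7, -8.2]
grip_width: 0.131
grip_force: 48.6
```

```bash
python3 -c "
from h import *
togo([.5293,.0265,.1912],95.5)
p,d,m=cap('side'); P=pts(np.array([(u,v) for v in range(205,245) for u in range(280,320)]),d,m)
print(np.percentile(P[(P[:,2]>.185)&(P[:,0]<.51)],[50,90],axis=0))
cv2.imwrite('pics/lift.png',cv2.resize(p[180:270,240:360],None,fx=5,fy=5))"
```

```text
t 4.28 pos [0.5291 0.0265 0.1905] yaw 95.56 shift [-0.0002  0.     -0.0007] turn 0.0011 F [ 7.2  1.7 -8.2] w 0.131 gf 48.6
[[0.50357898 0.02854056 0.20979681]
 [0.50952671 0.03257139 0.21429223]]
```

jog_arm(plan=[-1,0,-0.01,0,0,-1,0,-0.01,0,0,-1,0,-0.01,0,0,-1,0,-0.01,0,0,-1,0,-0.01,0,0])

```text
time: 4.95
position: [0.5339, -0.0234, 0.1904]
orientation: [0.0, -0.049, 0.999, 0.0]
wrist_force: [6.6, 3.2, -7.8]
grip_width: 0.132
grip_force: 48.9
```

jog_arm(plan=[-1,0,-0.01,0,0,-1,0,-0.01,0,0,-1,0,-0.01,0,0,-1,0,-0.01,0,0,-1,0,0,0,0])

```text
time: 5.58
position: [0.5378, -0.0638, 0.1904]
orientation: [-0.0, -0.048, 0.999, -0.0]
wrist_force: [5.2, -2.1, -7.3]
grip_width: 0.124
grip_force: 48.9
```

Run:
```python
from h import *
E=np.array([-0.09584575,0.9953962]); X=np.array([0.9953962,0.09584575]); t=X*.5292+E*-.1172
togo([*t,.1905],95.5)
s=manip.observe()["position"][:2]; print("S,T",s@E,s@X)
p,d,m=cap("wrist"); cv2.imwrite("pics/w2.png",p)
p,d,m=cap("side"); v,u=np.mgrid[0:480,0:640]; P=pts(np.c_[u.ravel(),v.ravel()],d,m).reshape(480,640,3)
np.save("sideP2.npy",P); cv2.imwrite("pics/s2.png",p)
S=P[...,:2]@E;T=P[...,:2]@X;Z=P[...,2]
k=(abs(S+.12)<.12)&(abs(T-.6)<.07)&(abs(Z-.1)<.004)&(d>0)
for t0 in (.58,.60,.62):
    q=np.sort(S[k&(abs(T-t0)<.004)]); g=np.where(np.diff(q)>.008)[0]; print(t0,[(round(q[i],4),round(q[i+1],4)) for i in g],q[[0,-1]])
```

```text
t 5.58 pos [ 0.5378 -0.0638  0.1904] yaw 95.53 shift [-0.     -0.0021 -0.0001] turn 0.0004 F [ 5.2 -2.1 -7.3] w 0.124 gf 48.9
S,T -0.11507606815245681 0.5291836231412979
0.58 [] [-0.07758564 -0.0495277 ]
0.6 [] [-0.07830532 -0.0487117 ]
0.62 [] [-0.07587189 -0.04995227]
```

jog_arm(plan=[-1,0,-0.002,0,0,-1,0,0,0,0,-1,0,0,0.0025,0,-1,0,0,0.0015,0,-1,0,0,0,0])

```text
time: 6.3
position: [0.5379, -0.0651, 0.1864]
orientation: [0.0, -0.049, 0.999, 0.0]
wrist_force: [5.3, 0.5, -7.1]
grip_width: 0.126
grip_force: 49.1
```

jog_arm(plan=[-1,0,0,0.002,0,-1,0,0,0.002,0,-1,0,0,0.001,0,-1,0,0,0,0])

```text
time: 6.8
position: [0.5379, -0.0651, 0.1815]
orientation: [0.0, -0.049, 0.999, 0.0]
wrist_force: [5.1, 0.3, -5.2]
grip_width: 0.122
grip_force: 49.2
```

Run:
```python
from h import *
E=np.array([-0.09584575,0.9953962]); X=np.array([0.9953962,0.09584575]); t=X*.5292+E*-.1172
togo([*t,.1802],95.5)
s=manip.observe()["position"][:2]; print("S,T",s@E,s@X)
```

```text
t 6.8 pos [ 0.5379 -0.0651  0.1815] yaw 95.57 shift [-0.     -0.0008  0.0013] turn 0.0012 F [ 5.1  0.3 -5.2] w 0.122 gf 49.2
S,T -0.11637855734651363 0.5291822693322954
```

jog_arm(plan=[-0.3,0,0,0,0,-0.3,0,0,0,0,-0.3,0,0,0,0,-0.3,0,0,-0.02,0,-0.3,0,0,-0.05,0])

```text
time: 7.42
position: [0.5371, -0.0651, 0.252]
orientation: [-0.001, -0.049, 0.999, 0.0]
wrist_force: [1.3, -0.6, 0.9]
grip_width: 0.349
grip_force: 0.0
```

jog_arm(plan=[0,0,0.02,-0.055,0,0,0,0.04,-0.045,0,0,0.03,0.05,0,0,0,0,0,0,0])

```text
time: 7.92
position: [0.4959, 0.0435, 0.3546]
orientation: [0.002, -0.05, 0.999, 0.0]
wrist_force: [0.4, -0.3, 1.1]
grip_width: 0.501
grip_force: 0.0
```

```bash
cat > chk.py <<'E'
from h import *
import sys
E=np.array([-0.09584575,0.9953962]); X=np.array([0.9953962,0.09584575])
togo([.3673,.25,.10],67.6)
p,d,m=cap("wrist"); cv2.imwrite(f"pics/{sys.argv[1]}.png",p)
v,u=np.mgrid[0:480,0:640]; P=pts(np.c_[u.ravel(),v.ravel()],d,m).reshape(480,640,3); P[d==0]=np.nan
S=P[...,:2]@E;T=P[...,:2]@X;Z=P[...,2]
def st(n,k):
    if k.sum()<10: print(n,"none"); return
    print(n,k.sum(),"S",np.round(np.percentile(S[k],[1,50,99]),4),"T",np.round(np.percentile(T[k],[1,50,99]),4),"Z",np.round(np.percentile(Z[k],[10,50,90]),4))
b=(S<-.06)&(S>-.17)&(T>.49)&(T<.55)
st("bar",b&(Z>.185)&(Z<.225)); st("carr",b&(Z>.143)&(Z<.155)); st("rail",(abs(T-.526)<.015)&(Z>.127)&(Z<.133))
st("chute",(S<-.06)&(S>-.19)&(T>.563)&(T<.65)&(Z>.176)&(Z<.195))
l=(Z>.096)&(Z<.104)&(S<-.03)&(S>-.22)
for t0 in(.58,.6,.62):
    q=np.sort(S[l&(abs(T-t0)<.003)]); g=np.where(np.diff(q)>.006)[0]; print(t0,[(round(q[i],4),round(q[i+1],4)) for i in g])
k=(abs(P[...,0]-.367)<.04)&(abs(P[...,1]-.25)<.04)&(Z>.01)&(Z<.03)
if k.sum()>50: print("batt",cv2.minAreaRect(P[k][:,:2].astype(np.float32)))
E
python3 chk.py w3
```

```text
t 7.92 pos [0.4959 0.0435 0.3546] yaw 95.74 shift [0.1081 0.2183 0.2543] turn 0.4912 F [ 0.4 -0.3  1.1] w 0.501 gf 0.0
bar 1393 S [-0.1221 -0.1147 -0.1106] T [0.4974 0.5215 0.5493] Z [0.195  0.2013 0.2025]
carr 3225 S [-0.151  -0.1064 -0.0817] T [0.5034 0.5248 0.5492] Z [0.1478 0.149  0.15  ]
rail 8671 S [-0.235  0.005  0.196] T [0.5144 0.5241 0.5408] Z [0.1291 0.1304 0.1315]
chute 2487 S [-0.1548 -0.131  -0.0788] T [0.5631 0.5835 0.6356] Z [0.1784 0.1834 0.1862]
0.58 [(np.float64(-0.1737), np.float64(-0.0775))]
0.6 [(np.float64(-0.1893), np.float64(-0.0777))]
0.62 [(np.float64(-0.1935), np.float64(-0.0775))]
batt ((0.36707040667533875, 0.25007790327072144), (0.027604052796959877, 0.04948625713586807), 68.22273254394531)
```

View pics/w3.png

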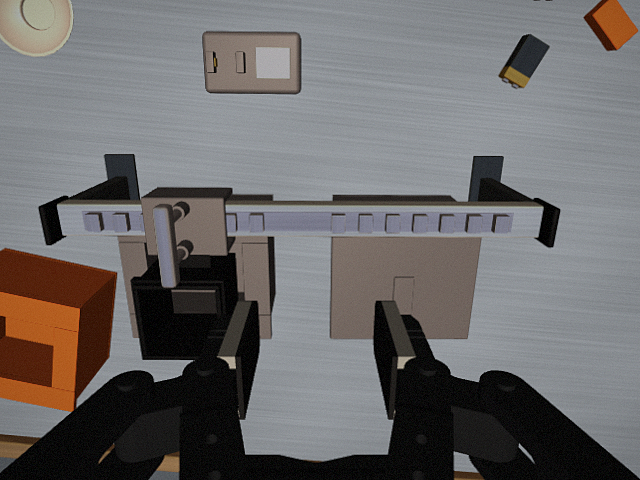

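The wrist view shows the bar at (165,245), with its top at 0.201 m as when it was down, so the latch is in the notch between the teeth at S = -0.105 and -0.129. The chute mouth (185,310) stands over the opening, and the battery is untouched at (524,62). Next is the battery.

jog_arm(plan=[0.2,0.0216,0.0437,0.03,0,0.2,0.0216,0.0437,0.03,0,0.2,0.0216,0.0437,0.03,0,0.2,0.0216,0.0437,0.03,0,0.2,0.0216,0.0437,0.03,0])

```text
time: 8.6
position: [0.3683, 0.2489, 0.2014]
orientation: [0.0, -0.048, 0.999, 0.0]
wrist_force: [0.5, 1.1, 1.3]
grip_width: 0.599
grip_force: 0.0
```

jog_arm(plan=[0.2,0,0,0.04,0.16,0.2,0,0,0.03,0.16,0.2,0,0,0.03,0.16,0.2,0,0,0,0])

```text
time: 9.1
position: [0.3684, 0.2475, 0.1004]
orientation: [-0.001, 0.19, 0.982, -0.001]
wrist_force: [0.3, 0.1, -1.0]
grip_width: 0.604
grip_force: 0.0
```

```bash
python3 -c "
from h import *
togo([.367,.25,.004],68)"
```

```text
t 9.1 pos [0.3684 0.2475 0.1004] yaw 68.07 shift [0.002  0.0021 0.0964] turn 0.0012 F [ 0.3  0.1 -1. ] w 0.604 gf 0.0
```

jog_arm(plan=[0.2,0.001,0.001,0.035,0,0.2,0.001,0.001,0.035,0,0.1,0,0,0.018,0,0.1,0,0,0.0074,0,0.1,0,0,0,0])

```text
time: 9.72
position: [0.368, 0.2511, 0.0072]
orientation: [0.0, 0.19, 0.982, 0.0]
wrist_force: [1.3, 0.6, 0.8]
grip_width: 0.551
grip_force: 0.0
```

jog_arm(plan=[-1,0,0,0,0,-1,0,0,0,0,-1,0,0,0,0,-1,0,0,0,0,-1,0,0,0,0], grip_force=35)

```text
time: 10.35
position: [0.3681, 0.2514, 0.0077]
orientation: [0.001, 0.19, 0.982, 0.001]
wrist_force: [-1.3, -0.6, 6.7]
grip_width: 0.296
grip_force: 35.2
```

jog_arm(plan=[-1,0,0,-0.02,0,-1,0,0,-0.04,0,-1,0,0,-0.06,0,-1,0,0,-0.06,0,-1,0,0,-0.06,0])

```text
time: 10.98
position: [0.3671, 0.2508, 0.2491]
orientation: [0.0, 0.19, 0.982, 0.0]
wrist_force: [0.5, 0.7, -0.2]
grip_width: 0.302
grip_force: 34.6
```

Run:
```python
from h import *
E=np.array([-0.09584575,0.9953962]); X=np.array([0.9953962,0.09584575])
t=X*.6+E*-.1165; print(t)
togo([*t,.25],95.5)
p,d,m=cap("wrist"); cv2.imwrite("pics/w4.png",p)
```

```text
[ 0.60840375 -0.05845621]
t 10.97 pos [0.3671 0.2508 0.2491] yaw 68.08 shift [-0.3393 -0.1968 -0.0008] turn -0.4786 F [ 0.5  0.7 -0.2] w 0.302 gf 34.6
```

View pics/w4.png

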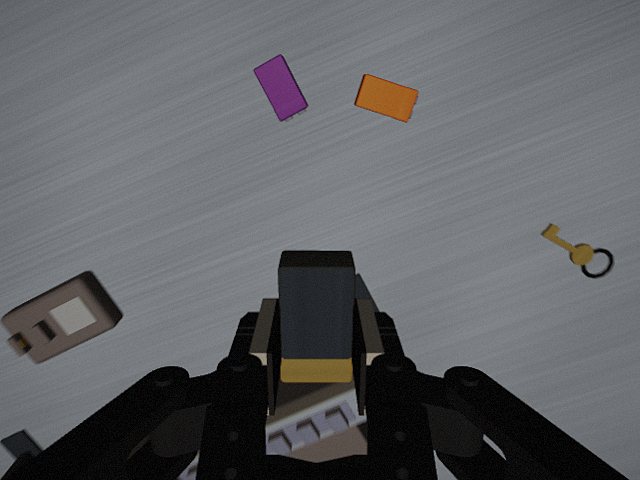

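The battery (315,318) is held squarely between the pads, with purple and orange left on the counter. Carrying it to the chute.

jog_arm(plan=[-1,-0.0485,-0.0281,-0.004,0,-1,-0.0485,-0.0281,-0.004,0,-1,-0.0485,-0.0281,-0.004,0,-1,-0.0485,-0.0281,0,0,-1,-0.0485,-0.0281,0,0])

```text
time: 11.65
position: [0.5408, 0.0283, 0.2591]
orientation: [0.001, 0.19, 0.982, 0.0]
wrist_force: [0.3, 0.5, -0.1]
grip_width: 0.298
grip_force: 34.6
```

jog_arm(plan=[-1,-0.0485,-0.0281,0,0,-1,-0.0485,-0.0281,0,0,-1,0,0,0,-0.16,-1,0,0,0,-0.16,-1,0,0,0,-0.16])

```text
time: 12.28
position: [0.609, -0.0585, 0.2587]
orientation: [0.0, -0.051, 0.999, -0.0]
wrist_force: [0.4, -0.0, -1.5]
grip_width: 0.294
grip_force: 34.6
```

jog_arm(plan=[-1,0,0,0,0])

```text
time: 12.4
position: [0.6089, -0.0583, 0.2588]
orientation: [0.0, -0.048, 0.999, -0.0]
wrist_force: [-0.7, 1.2, -0.3]
grip_width: 0.298
grip_force: 34.6
```

Run:
```python
from h import *
togo([.6084,-.0585,.193],95.5)
p,d,m=cap("wrist"); cv2.imwrite("pics/w5.png",p)
```

```text
t 12.4 pos [ 0.6089 -0.0583  0.2588] yaw 95.53 shift [ 0.0006 -0.0001  0.0658] turn 0.0005 F [-0.7  1.2 -0.3] w 0.298 gf 34.6
```

View pics/w5.png

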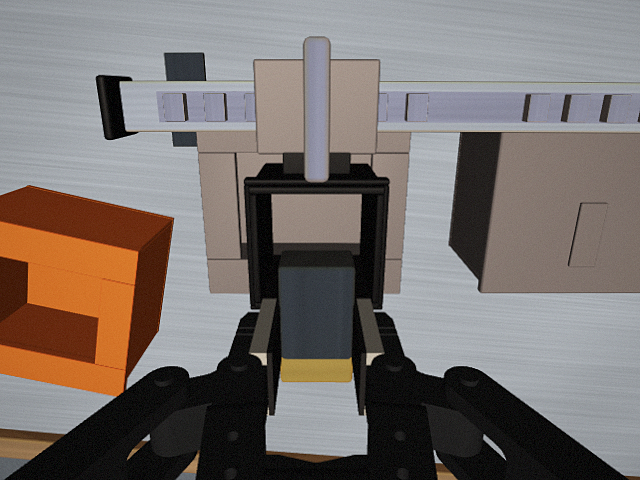

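The chute mouth is at (315,245), and the held battery (316,315) is centred laterally on it with the bin opening visible below. Lowering and releasing.

jog_arm(plan=[-1,0,0,0.03,0,-1,0,0,0.025,0,-1,0,0,0.011,0,-1,0,0,0,0,-1,0,0,0,0])

```text
time: 13.08
position: [0.6093, -0.0583, 0.1937]
orientation: [0.001, -0.048, 0.999, -0.0]
wrist_force: [0.1, -0.0, -0.3]
grip_width: 0.295
grip_force: 34.6
```

jog_arm(plan=[0.2,0,0,0,0,0.2,0,0,0,0,0.2,0,0,0,0,0.2,0,0,-0.01,0,0.2,0,0,-0.05,0])

```text
time: 13.7
position: [0.608, -0.0582, 0.2508]
orientation: [-0.002, -0.049, 0.999, 0.0]
wrist_force: [-0.1, -0.2, -0.1]
grip_width: 0.598
grip_force: 0.0
```

jog_arm(plan=[0.2,0,0,-0.06,0,0.2,0.03,0.03,-0.04,0,0.2,0.03,0.04,-0.03,0,0.2,0,0,0,0,0.2,0,0,0,0])

```text
time: 14.32
position: [0.5425, 0.0055, 0.3824]
orientation: [0.0, -0.049, 0.999, -0.0]
wrist_force: [0.2, -0.2, -1.1]
grip_width: 0.6
grip_force: 0.0
```

```bash
python3 chk.py w6
python3 - <<'E'
from h import *
p,d,m=cap("scene"); a=cv2.resize(p[150:400,150:450],None,fx=2,fy=2); cv2.imwrite("pics/sc6.png",a)
w=cv2.imread("pics/w6.png"); c=np.zeros((600,800,3),np.uint8); c[:500,:600]=0
c[:300,:400]=cv2.resize(w,(400,300)); c[300:600,:360]=cv2.resize(a,(360,300))
m=manip.camera_model("wrist"); X=np.array([.6084,-.0585,.15]); R=np.array(m["R"])
uv=cv2.projectPoints(X.reshape(1,3),cv2.Rodrigues(R)[0],np.array(m["t"]),np.array(m["mtx"]),np.array(m["distortion"]))[0].ravel(); print(uv)
u,v=uv.astype(int); q=w[max(0,v-75):v+75,max(0,u-50):u+50]; q=cv2.resize(q,(400,600)); q=np.clip(q.astype(float)*2.2,0,255); c[:, 400:]=q
cv2.imwrite("pics/combo.png",c)
E
```

```text
t 14.32 pos [0.5425 0.0055 0.3824] yaw 95.59 shift [0.1506 0.2605 0.2823] turn 0.4885 F [ 0.2 -0.2 -1.1] w 0.6 gf 0.0
bar 1213 S [-0.1225 -0.1155 -0.1106] T [0.4976 0.5225 0.5496] Z [0.1977 0.2014 0.2026]
carr 3153 S [-0.151  -0.1073 -0.0819] T [0.5035 0.5261 0.5496] Z [0.1479 0.149  0.15  ]
rail 8440 S [-0.2343  0.0038  0.1966] T [0.5144 0.525  0.5408] Z [0.1291 0.1304 0.1316]
chute 2856 S [-0.1543 -0.1148 -0.0787] T [0.5634 0.5953 0.6383] Z [0.1794 0.1837 0.1865]
0.58 [(np.float64(-0.1735), np.float64(-0.077))]
0.6 [(np.float64(-0.18), np.float64(-0.0775))]
0.62 [(np.float64(-0.1801), np.float64(-0.0769))]
[241.82128301 248.67746412]
```

View pics/combo.png

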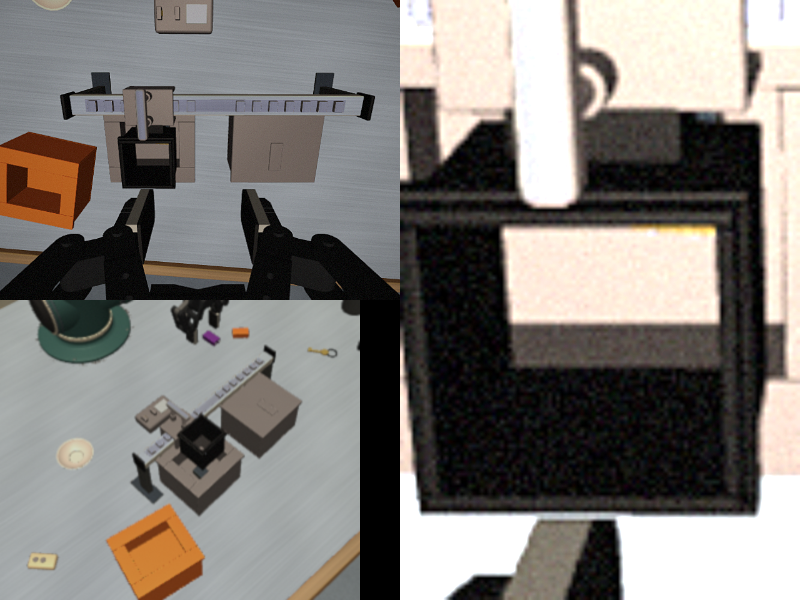

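The combined picture shows the chute still in place. A yellow sliver (the brass band) shows down the chute at crop (675,230), and nothing is left at the battery's old place. I'll check its height, and move so the camera sees right down the chute.

jog_arm(plan=[0.2,-0.02,-0.05,0,0,0.2,-0.04,-0.02,-0.03,0,0.2,-0.05,0,-0.03,0,0.2,0,0,0,0])

```text
time: 14.92
position: [0.6621, -0.0544, 0.4404]
orientation: [-0.001, -0.048, 0.999, 0.0]
wrist_force: [0.9, 0.0, -0.7]
grip_width: 0.601
grip_force: 0.0
```

Run:
```python
from h import *
out=[]
for n in("wrist","scene"):
    p,d,m=cap(n)
    X=np.array([[.6084,-.0585,.05]]); uv=cv2.projectPoints(X,cv2.Rodrigues(np.array(m["R"]))[0],np.array(m["t"]),np.array(m["mtx"]),np.array(m["distortion"]))[0].ravel(); u,v=uv.astype(int); print(n,u,v)
    u0,v0=max(0,u-75),max(0,v-75)
    q=p[v0:v+75,u0:u+75]; out.append(np.clip(cv2.resize(q,(400,400)).astype(float)*1.8,0,255))
    hsv=cv2.cvtColor(p,cv2.COLOR_BGR2HSV); k=cv2.inRange(hsv,(15,110,50),(35,255,255)); ys,xs=np.where(k>0)
    P=pts(np.c_[xs,ys],d,m); s=(abs(P[:,0]-.61)<.08)&(abs(P[:,1]+.06)<.09)&(P[:,2]<.2); print("brass",s.sum(),P[s].mean(0) if s.any() else "")
    if n=="wrist":
        v_,u_=np.mgrid[0:480,0:640]; Q=pts(np.c_[u_.ravel(),v_.ravel()],d,m); s=(abs(Q[:,0]-.61)<.06)&(abs(Q[:,1]+.066)<.06)&(Q[:,2]<.06)&(d.ravel()>0); print("inside z",np.histogram(Q[s,2],bins=np.arange(-.005,.061,.005)))
cv2.imwrite("pics/fin.png",np.hstack(out))
s=manip.observe(); print(s["time"])
```

```text
wrist 317 113
brass 174 [ 0.62885836 -0.05747124  0.0215615 ]
inside z (array([   0, 2812,  599,    4,   66,  746,    0,    0,    0,    0,    0,
          0,    0]), array([-0.005,  0.   ,  0.005,  0.01 ,  0.015,  0.02 ,  0.025,  0.03 ,
        0.035,  0.04 ,  0.045,  0.05 ,  0.055,  0.06 ]))
scene 318 287
brass 0 
15.025[ WARN:0@5.730] global loadsave.cpp:1063 imwrite_ Unsupported depth image for selected encoder is fallbacked to CV_8U.
```

View pics/fin.png

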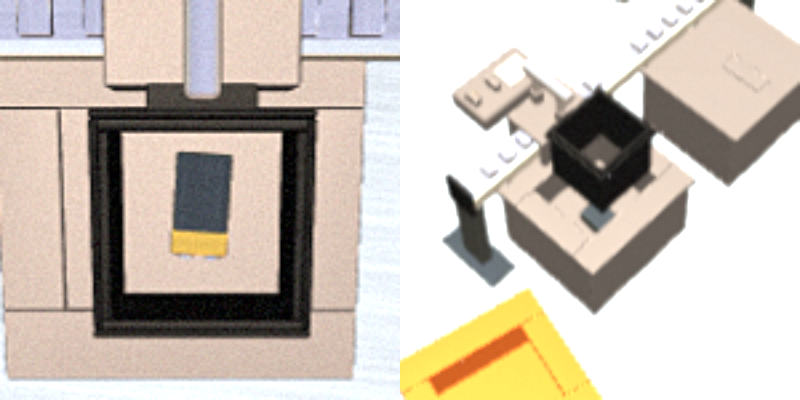

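Looking straight down the chute, the battery lies flat on the bin floor at crop (202,205), with its top at z ≈ 0.0215. The latch is still down and the arm is clear, so I'm handing in.

```bash
python3 -c "
from cell import manip
print(manip.finish_job())"
```

```text
the job is handed in; nothing more can be done
None
```

The chute is latched in the notch nearest the opening, the spent battery lies on the bin floor, the arm never reached for the other things, and the job was handed in at about 15 s on the robot's clock (limit 64 s).

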